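# Take the leather splitter down four clicks

### The arm

A 6-joint arm with a two-finger parallel gripper is mounted at the origin on the work surface. World frame = base frame: x ahead of the robot, y to its left, z up, the work surface at z = 0. Lengths are in m, angles in rad, forces in N, time in s.
With the tool pointing down it reaches from about 0.25 to 0.775 m from the base axis. Payload 4 kg.
Tool frame: the origin (TCP) lies at the very end of the fingers, on their centre line; the grasp point (between the pads) lies 19 mm behind it (robot.pinch_z is the distance from the TCP to the grasp point, in m); z points along the fingers, y is the line along which they close (so a half turn about z gives the same grasp; the last joint's range is limited). The gripper opens to 94 mm and grips with 3 to 60 N. Pads are 16 mm wide; open, the fingers measure 119 mm over their backs; the gripper's body (75 mm by 177 mm) begins 78 mm behind the grasp point.
Start: joints at [-1.329, 0.087, 1.371, -0, 1.684, -0.103], TCP at [0.186, -0.518, 0.206] pointing down, gripper open.
Joint ranges: [-3.1, 3.1], [-0.76, 2.03], [0.27, 2.55], [-1.08, 4.22], [0.17, 2.65], [-2.57, 2.57]. Speed limits (rad/s): [2.79, 2.79, 3.14, 3.14, 3.14, 3.14].

### API

Orientations are given as [roll, pitch, yaw] about the fixed x, y, z axes, in that order (R = Rz(yaw) Ry(pitch) Rx(roll)).
In Python, from bench import robot gives the robot as it stands.
- The arm moves only by the tool arm_command, never from a script. Its argument "targets" is one flat list of numbers, 7 for each row, row after row: the turn, a rotation vector about the tool's x, y, z in degrees, then the shift along the tool's x, y, z in mm, then the closure, from -1 (fully open) to 1 (shut). In form: [ax, ay, az, x, y, z, hand, ax, ay, az, x, y, z, hand, ...]. A call has 1 to 20 rows; each row is the pose to reach, as a shift and turn from the pose commanded when the call began, along the tool's axes at that moment; what a row does not reach only later rows make up. A row lasts 1/10 s, in which the tool goes at most 50 mm and 8.59 degrees, less where a joint would pass 70% of its speed; a pose out of reach is approached as far as the arm can. A call with a gripper value outside its range is refused whole. The fingers move at their own pace and stop on an object; the grip force is fixed at half the most. Time passes only in rows, so rows that repeat a pose let the fingers close. It gives the time, the measured TCP pose, the force, the opening and the grip force at its end, in the units of the state.
- robot.get_obs(): the state, without advancing time (a new reading comes with each control period).
- robot.snapshot(name): name is "scene" or "top" or "wrist"; returns a dict with "color" (400x640x3 uint8, red, green, blue), "range_z" (400x640 float32, m along the optical axis (not along the pixel's ray), 0 where there is no reading), "fx", "fy", "cx", "cy" (pixels), "T" (4x4, takes a point from camera to world coordinates); the wrist camera has in their place "T_tool_cam" (4x4, takes a point from camera to tool coordinates, whose origin is the TCP and whose axes are the flange's). Camera axes: x right, y down, z forward; pixel columns grow to the right and rows downward; lengths in m; the calibration is good to about 2 mm. The wrist camera is an equidistant fisheye: a pixel r from the principal point sees the ray r / f radians off the axis. A picture is of the moment at which its call begins: read the wrist's pose just before it.
- robot.close_job(): hands the job in; it is judged then, once.
The state is a dict: "time": time; "joint_positions": joint angles; "qvel": joint speeds; "joint_torque": joint torques, N m; "tool_pos": TCP position; "ee_rot": TCP orientation; "wrist_force": force on the tool from outside, world axes, zero at the start; "wrist_torque": the same for the moment, N m; "width": finger opening in m; "finger_force": force on a finger pad.
Only numpy, scipy, OpenCV 4.12 (cv2) and the standard library are available. Lean on these libraries where they do the work, as an engineer would, in place of code of your own. Each camera call takes 0.05 s, during which the arm holds its last target. There are 200 camera calls.

### The job

Set the leather splitter four clicks thinner: swing its red locking lever fully open, then push the black thumb lever gently with a fingertip (do not grip it), away from the feed table towards the red lever, one notch at a time, letting it settle after every click and never going past the fourth. Then swing the red lever back until it is fully locked, and leave the thumb lever and everything else on the bench alone.

Things in the scene. Friction and masses are not known exactly. Their poses are not given: they have to be found in the camera images.
- splitter: Green bench splitter for leather straps, bolted down, level: base 170 x 200 mm, highest part (knife clamp) about 125 mm. Origin: on the bench under the machine's middle. x runs from the feed table (operator's side, turned roughly to the robot) to the back, y along the roller to the end with the levers, z up. Index plate and thumb lever turn about the shaft along y at x = 0, z = 80 mm.
- pointer (a point): Tip of the red-tipped pointer of the steel index plate, below the white ticks, 60 mm from the shaft axis, at y = 106 mm of the splitter. Nine notches, 0.075 rad apart: 4.5 mm of pointer travel each. In notch 0 it leans 0.30 rad to the feed table, in notch 8 as much to the back. It starts at rest in notch 2, locked. Each click to the back is one step thinner.
- thumb: Thumb lever: spring-steel blade with a black ribbed pad on top, standing up beside the pointer in the plane y = 117 mm of the splitter, swinging in its x-z plane. Origin on the shaft axis. The blade bends: the pad gives about 0.6 mm per newton before the index plate moves, and springs back in line with the pointer when let go. More than 20 N on it damages it. It cannot be moved while locked.
- thumb_pad (a point): Centre of the black pad: 10 mm thick (along its swing), 24 mm wide (splitter's y), 28 mm high, 78 mm from the shaft axis. Push its flat face on the feed-table side. Unlocked, a notch yields at 7 to 13 N (the spring is set differently each time), after the blade has bent; the plate then snaps home in the next notch by itself and the force falls clearly. Pushed on, it clicks again each 5.8 mm.
- lock (a joint): Angle of the red locking lever about its upright axis: 0 = fully locked (handle along the splitter's +y), 1.55 = fully open at its stop (handle along +x, to the back; clockwise from above). Its cam blocks the plunger that holds the index plate; the plate can click from 0.9 rad on. It stays where it is left (about 2 N at the knob to turn) and cannot lock while the plate is between notches.
- lock_knob (a point): Centre of the upright red knob at the end of the locking lever: cylinder 18 mm across, 30 mm high, centre 107 mm above the bench, 46 mm from the lever's upright turning axis at x = 109, y = 106 mm of the splitter. The lever bar under the knob has its top at 98 mm.
- tape: Roll of brown packing tape lying flat, 100 mm across, 48 mm high, loose; origin at the centre of its underside. Leave alone.
- stamp_block: White wooden block with steel stamping tools standing in it, 120 x 180 mm, about 110 mm high with the stamps, loose; origin at the centre of its underside. Leave alone.
- parts_box: Clear plastic box, 100 x 150 x 75 mm, open, loose; origin at the centre of its underside. Leave alone.
- awl: Awl with a wooden handle, 150 mm long, 29 mm thick, lying loose along its x axis; origin under its middle on the bench. Leave alone.

How it is judged:
By the outcome, as a careful person would: the job done as asked, in the order asked, and still so for the second after the job is handed in, with the robot touching nothing.
It also fails if it takes over 72 s, if anything falls off the work surface, if the arm or the gripper's body presses on something with over 40 N, if the wrist force passes 120 N, or if a joint passes its speed limit or range.

## Working session

There is one attempt and no reset: what is moved stays moved. The work goes in short steps, Python scripts to look and compute and a tool call to move; the robot and the scene stay as the last step left them, time stands still between calls to the robot, and variables do not carry over. Pictures are saved under pics/ and viewed, at most 10 in all, crops included, and the job is handed in when it is done.

Besides the shell and the picture viewer there is one more tool, called as name(argument=value, ...) on one line, values as JSON. arm_command: Moves the arm, as the interface text tells. Its arguments: {"type":"object","properties":{"targets":{"type":"array"}},"required":["targets"]}

```bash
mkdir -p pics
cat > h.py <<'E'
import numpy as np,cv2
from bench import robot
def snap(n,f):
    s=robot.snapshot(n); cv2.imwrite('pics/'+f+'.png',s['color'][:,:,::-1]); np.savez('pics/'+f+'.npz',**{k:v for k,v in s.items()}); return s
def pt(s,u,v,z=None):
    z=s['range_z'][int(v),int(u)] if z is None else z
    p=np.array([(u-s['cx'])*z/s['fx'],(v-s['cy'])*z/s['fy'],z,1]); return (s['T']@p)[:3]
E
python3 - <<'E'
from h import *
o=robot.get_obs(); print(o)
a=snap('scene','s1');b=snap('top','t1')
print(a['T'],b['T'])
E
```

```text
{'time': 0.0, 'joint_positions': array([-1.32908402e+00,  8.79501403e-02,  1.37225016e+00, -1.57734513e-05,
        1.68358732e+00, -1.03122383e-01]), 'qvel': array([ 0.00037114,  0.00251021, -0.00051112, -0.00055892,  0.00031702,
        0.0010197 ]), 'joint_torque': array([-5.61973102e-04, -3.40189326e+01, -3.02427363e+01,  7.17200479e-02,
        3.32195393e-02, -1.71275174e-04]), 'tool_pos': array([ 0.18576968, -0.51709524,  0.20430891]), 'ee_rot': array([-3.13940774e+00, -2.10354980e-04,  3.44832706e-01]), 'wrist_force': array([0.95126708, 0.03186703, 0.15628518]), 'wrist_torque': array([ 0.05344942,  0.01095613, -0.00355773]), 'finger_force': 0.0, 'width': 0.09404208370224729}
[[-0.65710204  0.5161336  -0.54938422  1.27413552]
 [ 0.75357056  0.43174001 -0.49571359  0.58454715]
 [-0.01866329 -0.73973419 -0.67264033  0.97494922]
 [ 0.          0.          0.          1.        ]] [[ 2.00598330e-02 -9.86743346e-01  1.61044005e-01  3.89412479e-01]
 [-9.99788963e-01 -2.05115511e-02 -1.14277423e-03 -4.71191827e-02]
 [ 4.43088720e-03 -1.60987095e-01 -9.86946565e-01  1.28236323e+00]
 [ 0.00000000e+00  0.00000000e+00  0.00000000e+00  1.00000000e+00]]
```

View pics/s1.png

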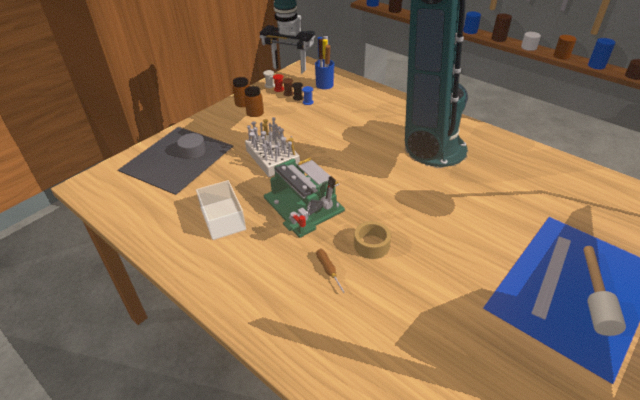

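View pics/t1.png

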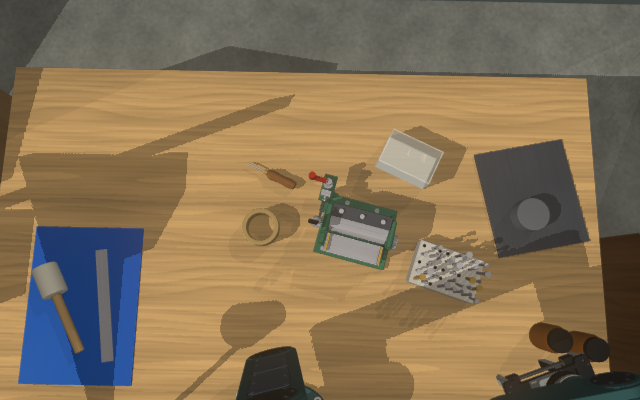

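The top view (up = +x, left = +y) shows the splitter around (355,232), the red knob at about (313,176) and the black pad at about (314,221). The tape is at (262,227) and the awl at (280,180). Next is an enlarged crop.

Run:
```python
import cv2,numpy as np
a=cv2.imread('pics/t1.png')[160:280,290:410]; a=cv2.resize(a,(600,600),interpolation=cv2.INTER_CUBIC); cv2.imwrite('pics/t1c.png',a)
```

```text
(no output)
```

View pics/t1c.png

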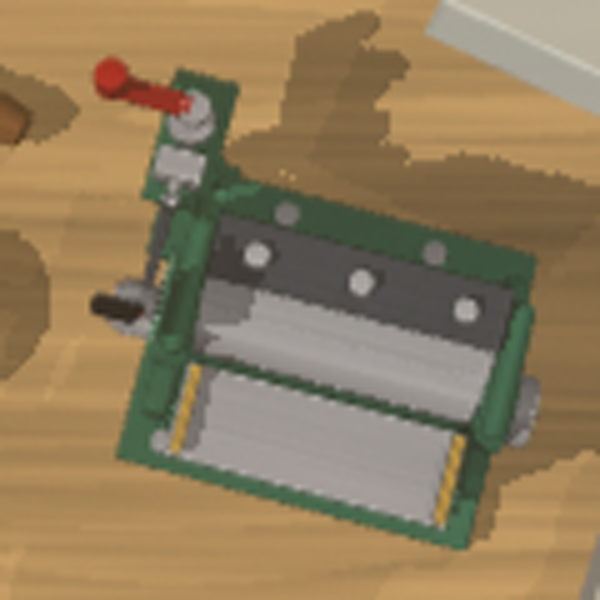

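The crop shows the knob top at (112,75), the lever pivot at (190,112) and the pad top at (117,306). The base corners are at (120,458), (465,550) and (535,255). Crop pixels are 5x, offset (290,160).

```bash
cat >> h.py <<'E'
def plane(s,u,v,h):
    T=s['T']; d=T[:3,:3]@np.array([(u-s['cx'])/s['fx'],(v-s['cy'])/s['fy'],1]); o=T[:3,3]
    return o+d*(h-o[2])/d[2]
E
python3 - <<'E'
from h import *
np.set_printoptions(precision=4,suppress=True)
s=np.load('pics/t1.npz')
f=lambda u,v:(290+u/5,160+v/5)
for n,u,v,h in [('knob',112,75,.122),('pivot',190,112,.1),('pad',117,306,.17),('bl',120,458,.01),('br',465,550,.01),('tr',535,255,.01)]:
    a=f(u,v); print(n,plane(s,*a,h),pt(s,*a))
bl,br,tr=[plane(s,*f(*p),.01) for p in[(120,458),(465,550),(535,255)]]
print(np.linalg.norm(bl-br),np.linalg.norm(tr-br))
y=bl-br;yaw1=np.arctan2(-y[0],y[1]);x=tr-br;yaw2=np.arctan2(x[1],x[0]);print(yaw1,yaw2)
c0=(bl+tr)/2
# scene image: red & black pixels with depth
k=plane(s,*f(112,75),.122);p=plane(s,*f(117,306),.17)
# fit origin,yaw from knob (109,152), pivot(109,106), pad(-14?,117), corners
from scipy.optimize import least_squares
A=np.array([[.109,.152],[.109,.106],[-.0127,.117],[-.085,.1],[-.085,-.1],[.085,-.1]])
B=np.array([k[:2],plane(s,*f(190,112),.1)[:2],p[:2],bl[:2],br[:2],tr[:2]])
def res(q):
    c,t=np.cos(q[2]),np.sin(q[2]);return ((A@np.array([[c,t],[-t,c]])+q[:2]-B)).ravel()
r=least_squares(res,[c0[0],c0[1],yaw1]);print(r.x,r.fun.reshape(-1,2)*1000)
E
```

```text
knob [ 0.646  -0.0414  0.122 ] [ 0.6456 -0.0415  0.1237]
pivot [ 0.6318 -0.0828  0.1   ] [ 0.6323 -0.0829  0.0976]
pad [ 0.52   -0.0465  0.17  ] [ 0.5196 -0.0465  0.1728]
bl [ 0.4542 -0.0498  0.01  ] [ 0.454  -0.0498  0.0142]
br [ 0.4077 -0.2406  0.01  ] [ 0.4078 -0.2416  0.0031]
tr [ 0.5724 -0.2806  0.01  ] [ 0.5734 -0.2819  0.0026]
0.1963393472127789 0.1694570184894862
-0.23910688807495944 -0.2382501606369549
[ 0.5094 -0.1642 -0.2135] [[ 2.116   2.7194]
 [ 6.5735 -0.8372]
 [ 1.7757 -0.6186]
 [-6.7303  1.3912]
 [-2.6028 -3.3152]
 [-1.1321  0.6604]]
```

arm_command(targets=[0,0,0,0,0,-50,1,0,0,8,45,-37,-54,1,0,0,16,90,-74,-54,1,0,0,24,135,-111,-54,1,0,0,33.5,180,-148,-54,1,0,0,33.5,225,-185,-54,1,0,0,33.5,270,-222,-54,1,0,0,33.5,315,-259,-54,1,0,0,33.5,360,-296,-54,1,0,0,33.5,405,-333,-54,1,0,0,33.5,434,-357,-54,1,0,0,33.5,434,-357,-54,1,0,0,33.5,434,-357,-54,1,0,0,33.5,434,-357,-54,1])

```text
time: 1.5
tool_pos: [0.4742, -0.0326, 0.2585]
ee_rot: [-3.141, 0.002, -0.235]
wrist_force: [0.3, -0.5, -0.0]
width: 0.001
finger_force: 0.0
```

Run:
```python
from h import *
o=robot.get_obs(); print(o)
s=snap('wrist','w1'); print(s['T_tool_cam'],s['fx'],s['cx'],s['cy'])
```

```text
{'time': 1.5, 'joint_positions': array([-1.88338584e-01, -8.29981900e-02,  1.43713389e+00,  3.57580163e-04,
        1.78927498e+00,  1.61757964e+00]), 'qvel': array([-0.06300099, -0.02353058,  0.01627314, -0.03323295,  0.01236141,
       -0.02688594]), 'joint_torque': array([  1.15093298, -26.72894955, -30.77884912,   0.24474199,
        -0.151964  ,   0.17088319]), 'tool_pos': array([ 0.47417677, -0.03263342,  0.25851603]), 'ee_rot': array([-3.14132884e+00,  1.83235473e-03, -2.35044469e-01]), 'wrist_force': array([ 0.29370737, -0.45647277, -0.02654579]), 'wrist_torque': array([ 0.00044198, -0.02473288,  0.03878311]), 'finger_force': 0.0, 'width': 0.0010199581491716308}
[[-6.46047618e-04 -9.69316541e-01 -2.45815025e-01  7.29943011e-02]
 [ 9.99999419e-01 -4.14070586e-04 -9.95389825e-04 -1.59797272e-03]
 [ 8.63063050e-04 -2.45815525e-01  9.69316245e-01 -1.79333768e-01]
 [ 0.00000000e+00  0.00000000e+00  0.00000000e+00  1.00000000e+00]] 309.70691628693146 320.72055320868407 193.63438008956737
```

View pics/w1.png

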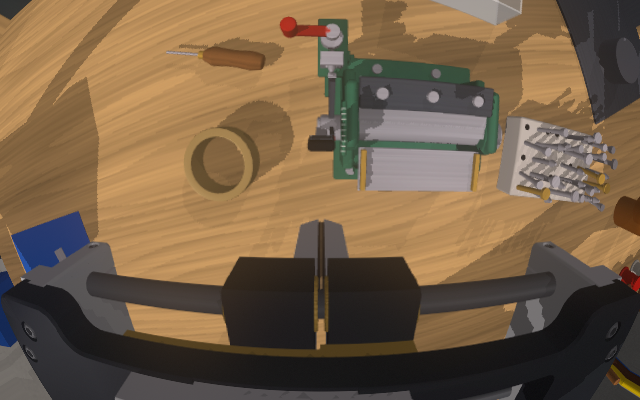

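The wrist view shows the pad at about (321,144), the knob at (289,26), the pivot at (333,35) and the fingertips at (321,225). I'll enlarge it to measure.

```bash
cat >> h.py <<'E'
from scipy.spatial.transform import Rotation as Ro
def wplane(s,o,u,v,h):
    T=s['T_tool_cam'];x,y=u-s['cx'],v-s['cy'];r=np.hypot(x,y);t=r/s['fx']
    d=np.array([np.sin(t)*x/r,np.sin(t)*y/r,np.cos(t)])
    R=Ro.from_euler('xyz',o['ee_rot']).as_matrix();c=o['tool_pos']+R@T[:3,3];d=R@T[:3,:3]@d
    return c+d*(h-c[2])/d[2]
O=np.array([.5043,-.1632]);Y=-.239
def loc(p):
    c,s=np.cos(Y),np.sin(Y);d=(np.array(p[:2])-O)*1000;return np.array([c*d[0]+s*d[1],-s*d[0]+c*d[1]])
E
python3 - <<'E'
from h import *
a=cv2.imread('pics/w1.png')[5:170,270:380]; a=cv2.resize(a,None,fx=3.6,fy=3.6,interpolation=cv2.INTER_CUBIC); cv2.imwrite('pics/w1c.png',a)
o=robot.get_obs(); print(o['tool_pos'],o['ee_rot'],loc(o['tool_pos']))
s=np.load('pics/w1.npz')
for n,u,v,h in [('knob',289,26,.122),('pad',321,141,.172)]: p=wplane(s,o,u,v,h);print(n,p,loc(p),s['range_z'][v,u])
E
```

```text
[ 0.47359326 -0.0341544   0.25871815] [ 3.14088249e+00  1.69420868e-03 -2.37255320e-01] [-60.383022   118.10825949]
knob [ 0.6454874  -0.04076098  0.122     ] [108.18904391 152.38217706] 0.28278488
pad [ 0.52444987 -0.0448677   0.172     ] [ -8.43583376 119.73882915] 0.26407975
```

View pics/w1c.png

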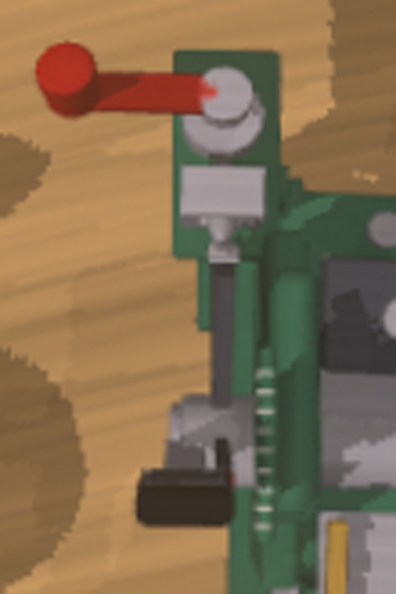

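Both cameras agree: the splitter origin is about (0.504,-0.163), yaw -0.239. The top view and the wrist view match at the knob and the pad to about 2 mm. The closed finger now goes down on the feed side of the knob.

arm_command(targets=[0,0,0,40,-10,0,1,0,0,0,80,-20,0,1,0,0,0,120,-30,0,1,0,0,0,140,-34,0,1,0,0,0,140,-34,45,1,0,0,0,140,-34,90,1,0,0,0,140,-34,130,1,0,0,0,140,-34,153,1,0,0,0,140,-34,153,1,0,0,0,140,-34,153,1])

```text
time: 2.55
tool_pos: [0.6175, -0.0367, 0.1069]
ee_rot: [3.141, 0.0, -0.242]
wrist_force: [-0.0, 0.2, 0.7]
width: 0.0008
finger_force: 0.0
```

Run:
```python
from h import *
o=robot.get_obs(); print(o['tool_pos'],o['ee_rot'],loc(o['tool_pos']),o['wrist_force'])
s=snap('wrist','w2')
cv2.imwrite('pics/w2c.png',cv2.resize(s['color'][100:300,220:420,::-1],(600,600)))
```

```text
[ 0.61750596 -0.03673073  0.10693889] [ 3.14112446e+00  5.65403902e-05 -2.41728280e-01] [ 80.04888811 149.67378555] [-0.04479297  0.16286411  0.68135445]
```

View pics/w2c.png

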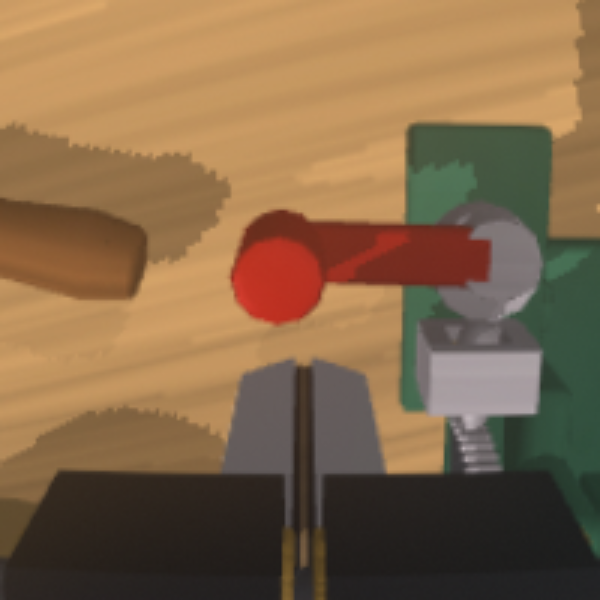

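The finger is about 20 mm in front of the knob, with the knob about 4 mm to the left (+y). Now I sweep the lever open: first push to the back, then reposition and push towards -y.

arm_command(targets=[0,0,0,8,-3,1,1,0,0,0,14,-3,1,1,0,0,0,20,-2,1,1,0,0,0,26,-1,1,1,0,0,0,32,1,1,1,0,0,0,38,4,1,1,0,0,0,44,7,1,1,0,0,0,48,8,1,1,0,0,0,48,8,1,1,0,0,0,40,5,1,1,0,0,0,38,-20,1,1,0,0,0,52,-24,1,1,0,0,0,68,-24,1,1,0,0,0,69,-16,1,1,0,0,0,70,-8,1,1,0,0,0,71,-1,1,1,0,0,0,73,5,1,1,0,0,0,74,11,1,1,0,0,0,74,15,1,1,0,0,0,74,15,1,1])

```text
time: 4.6
tool_pos: [0.6874, -0.0673, 0.1066]
ee_rot: [-3.139, -0.005, -0.24]
wrist_force: [3.3, 2.1, 0.6]
width: 0.0004
finger_force: 1.6
```

Run:
```python
from h import *
o=robot.get_obs(); print(o['tool_pos'],o['ee_rot'],loc(o['tool_pos']),o['wrist_force'])
s=snap('wrist','w3')
cv2.imwrite('pics/w3c.png',cv2.resize(s['color'][100:300,220:420,::-1],(600,600)))
```

```text
[ 0.68737865 -0.06732455  0.10658274] [-3.13912288 -0.00459971 -0.24014439] [155.17797022 136.49062982] [3.33369401 2.11344497 0.61041834]
```

View pics/w3c.png

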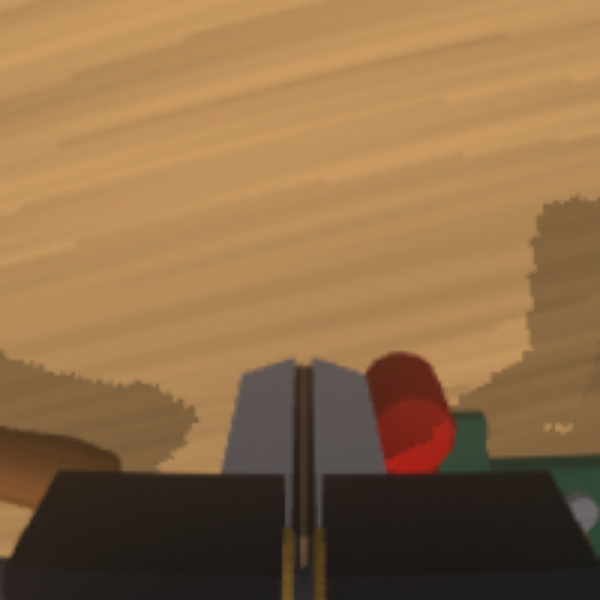

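The knob lies against the finger's -y side. I continue gently to the stop.

arm_command(targets=[0,0,0,0,2,0,1,0,0,0,0,4,0,1,0,0,0,0,6,0,1,0,0,0,0,6,0,1])

```text
time: 5.05
tool_pos: [0.6847, -0.0732, 0.1059]
ee_rot: [-3.141, -0.001, -0.24]
wrist_force: [1.8, 3.0, 2.8]
width: 0.0007
finger_force: 1.8
```

arm_command(targets=[0,0,0,0,1,0,1,0,0,0,0,2,0,1,0,0,0,0,2,0,1])

```text
time: 5.35
tool_pos: [0.6847, -0.0734, 0.106]
ee_rot: [-3.138, -0.001, -0.239]
wrist_force: [3.0, 5.9, 3.5]
width: 0.0007
finger_force: 3.4
```

arm_command(targets=[0,0,0,0,1,0,1,0,0,0,0,2,0,1,0,0,0,0,2,0,1,0,0,0,0,2,0,1])

```text
time: 5.75
tool_pos: [0.6847, -0.0735, 0.106]
ee_rot: [-3.136, -0.001, -0.238]
wrist_force: [4.7, 9.0, 2.7]
width: -0.0001
finger_force: 5.0
```

Run:
```python
from h import *
o=robot.get_obs(); print(loc(o['tool_pos']),o['wrist_force'])
```

```text
[154.0023695  129.81225437] [4.70918082 8.96584266 2.67968491]
```

The lever is at its stop: force rises with no motion. I back off, lift over and come down in front of the pad with the tool tilted 12° so that the tip leads.

arm_command(targets=[0,0,0,0,-14,0,1,0,0,0,0,-14,-45,1,0,0,0,0,-14,-90,1,0,0,0,-40,-10,-100,1,0,0,0,-80,0,-100,1,0,0,0,-120,7,-100,1,0,6,0,-160,7,-100,1,0,12,0,-200,7,-100,1,0,12,0,-200,7,-80,1,0,12,0,-200,7,-51,1,0,12,0,-200,7,-51,1,0,12,0,-200,7,-51,1])

```text
time: 6.95
tool_pos: [0.4869, -0.0369, 0.1557]
ee_rot: [3.14, -0.207, -0.24]
wrist_force: [0.5, 0.3, 1.1]
width: 0.0006
finger_force: 0.0
```

Run:
```python
from h import *
o=robot.get_obs(); print(o['tool_pos'],o['ee_rot'],loc(o['tool_pos']),o['wrist_force'])
s=snap('wrist','w4'); t=snap('top','t4')
a=cv2.resize(s['color'][60:300,180:420,::-1],(600,600)); cv2.imwrite('pics/w4c.png',a)
```

```text
[ 0.48687309 -0.03686084  0.15571974] [ 3.13988993 -0.20655749 -0.2400891 ] [-46.83997419 118.62250367] [0.46852278 0.25118368 1.07138719]
```

View pics/w4c.png

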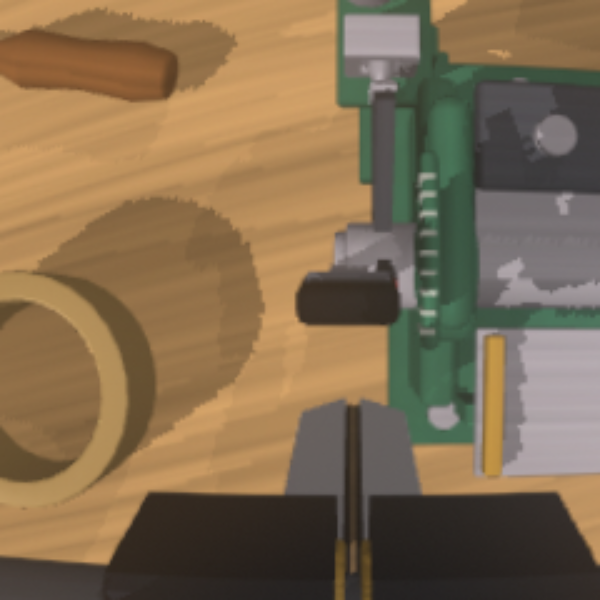

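The pad is centred laterally on the finger, about 20 mm ahead. I approach and then push in small steps.

arm_command(targets=[0,0,0,5.9,0,1.2,1,0,0,0,11.7,0,2.5,1,0,0,0,17.6,0,3.7,1,0,0,0,19.6,0,4.1,1,0,0,0,19.6,0,4.1,1])

```text
time: 7.55
tool_pos: [0.5073, -0.0412, 0.1564]
ee_rot: [3.141, -0.208, -0.24]
wrist_force: [-1.2, 0.4, 2.7]
width: 0.0004
finger_force: 0.7
```

arm_command(targets=[0,0,0,1,0,0.2,1,0,0,0,2,0,0.4,1,0,0,0,2.9,0,0.6,1,0,0,0,2.9,0,0.6,1])

```text
time: 7.95
tool_pos: [0.5096, -0.0417, 0.1566]
ee_rot: [3.141, -0.208, -0.24]
wrist_force: [-5.5, 1.0, 3.2]
width: 0.0005
finger_force: 2.3
```

arm_command(targets=[0,0,0,1,0,0.2,1,0,0,0,2,0,0.4,1,0,0,0,2.9,0,0.6,1,0,0,0,2.9,0,0.6,1])

```text
time: 8.35
tool_pos: [0.5119, -0.0422, 0.1568]
ee_rot: [3.141, -0.207, -0.24]
wrist_force: [-8.0, 1.8, 4.7]
width: 0.0004
finger_force: 3.7
```

arm_command(targets=[0,0,0,0.5,0,0.1,1,0,0,0,1,0,0.2,1,0,0,0,1,0,0.2,1])

```text
time: 8.65
tool_pos: [0.5127, -0.0424, 0.1568]
ee_rot: [3.141, -0.207, -0.24]
wrist_force: [-8.1, 2.2, 6.0]
width: 0.0006
finger_force: 3.9
```

arm_command(targets=[0,0,0,0.5,0,0.1,1,0,0,0,1,0,0.2,1,0,0,0,1,0,0.2,1])

```text
time: 8.95
tool_pos: [0.5135, -0.0426, 0.1569]
ee_rot: [3.141, -0.207, -0.24]
wrist_force: [-9.4, 2.3, 6.4]
width: 0.0003
finger_force: 4.3
```

arm_command(targets=[0,0,0,0.5,0,0.1,1,0,0,0,1,0,0.2,1,0,0,0,1,0,0.2,1])

```text
time: 9.25
tool_pos: [0.5143, -0.0428, 0.157]
ee_rot: [3.141, -0.206, -0.24]
wrist_force: [-9.6, 2.5, 7.7]
width: 0.0004
finger_force: 4.7
```

arm_command(targets=[0,0,0,0.5,0,0.1,1,0,0,0,1,0,0.2,1,0,0,0,1,0,0.2,1])

```text
time: 9.55
tool_pos: [0.5154, -0.043, 0.157]
ee_rot: [3.141, -0.206, -0.24]
wrist_force: [-6.6, 1.0, 5.4]
width: 0.0007
finger_force: 3.4
```

arm_command(targets=[0,0,0,0.5,0,0.1,1,0,0,0,1,0,0.2,1,0,0,0,1,0,0.2,1])

```text
time: 9.85
tool_pos: [0.5174, -0.0435, 0.1571]
ee_rot: [3.142, -0.209, -0.24]
wrist_force: [-6.3, 1.5, 5.0]
width: 0.0006
finger_force: 3.1
```

Force dropped clearly, so that is one click. I check the pointer tip in the wrist image numerically while it settles.

```bash
cat >> h.py <<'E'
def red(s,o):
    h=cv2.cvtColor(s['color'],cv2.COLOR_RGB2HSV).astype(int)
    m=((h[...,0]<7)|(h[...,0]>173))&(h[...,1]>150)&(h[...,2]>60)
    n,l,st,c=cv2.connectedComponentsWithStats(m.astype(np.uint8),connectivity=8)
    for i in range(1,n):
        if c[i][1]<260 and 200<c[i][0]<460: print(st[i],c[i].round(1),loc(wplane(s,o,*c[i],.139)).round(1))
E
python3 - <<'E'
from h import *
s=np.load('pics/w4.npz'); red(s,dict(ee_rot=[3.1399,-.20656,-.24009],tool_pos=np.array([.48687,-.03686,.15572])))
print()
o=robot.get_obs(); print(loc(o['tool_pos']),o['wrist_force']); red(snap('wrist','w5'),o)
o=robot.get_obs();print(o['wrist_force'],o['time'])
E
```

```text
[323   0  17  37 472] [331.3  17.4] [108.3 112.3]

[-15.64663018 119.36558672] [-6.27301467  1.53245318  4.99627634]
[323   5  21  65 937] [332.2  35.8] [124.5 112.7]
[-6.42639723  1.02376498  4.01751361] 9.9
```

Run:
```python
from h import *
for f,o in [('w1',([3.14088,.0017,-.2372],[.4736,-.03415,.2587])),('w4',([3.1399,-.20656,-.24009],[.48687,-.03686,.15572])),('w5',([3.142,-.209,-.24],[.5174,-.0435,.1571]))]:
    s=np.load(f'pics/{f}.npz'); o=dict(ee_rot=o[0],tool_pos=np.array(o[1])); c=s['color'].astype(float)
    m=(c[...,0]>1.8*c[...,1])&(c[...,0]>1.5*c[...,2])&(c[...,0]>50); m[220:]=0;m[:60]=0;m[:,:280]=0;m[:,380:]=0
    n,l,st,ce=cv2.connectedComponentsWithStats(m.astype(np.uint8))
    print(f)
    for i in range(1,n): print(st[i],loc(wplane(s,o,*ce[i],.139)).round(1))
```

```text
w1
w4
w5
[326  60  15  11 138] [101.3 112.2]
```

arm_command(targets=[0,0,0,0.5,0,0.1,1,0,0,0,1,0,0.2,1,0,0,0,1,0,0.2,1])

```text
time: 10.2
tool_pos: [0.5181, -0.0437, 0.1571]
ee_rot: [3.142, -0.208, -0.24]
wrist_force: [-7.5, 1.9, 4.7]
width: 0.0008
finger_force: 3.5
```

arm_command(targets=[0,0,0,0.5,0,0.1,1,0,0,0,1,0,0.2,1,0,0,0,1,0,0.2,1])

```text
time: 10.5
tool_pos: [0.5189, -0.0439, 0.1572]
ee_rot: [3.142, -0.208, -0.24]
wrist_force: [-7.7, 1.4, 5.3]
width: 0.0007
finger_force: 3.9
```

arm_command(targets=[0,0,0,0.5,0,0.1,1,0,0,0,1,0,0.2,1,0,0,0,1,0,0.2,1])

```text
time: 10.8
tool_pos: [0.5197, -0.0441, 0.1572]
ee_rot: [3.142, -0.207, -0.24]
wrist_force: [-8.5, 1.9, 6.4]
width: 0.0006
finger_force: 4.4
```

arm_command(targets=[0,0,0,0.5,0,0.1,1,0,0,0,1,0,0.2,1,0,0,0,1,0,0.2,1])

```text
time: 11.1
tool_pos: [0.5205, -0.0443, 0.1572]
ee_rot: [3.141, -0.207, -0.24]
wrist_force: [-8.8, 2.3, 6.5]
width: 0.0004
finger_force: 4.7
```

arm_command(targets=[0,0,0,0.5,0,0.1,1,0,0,0,1,0,0.2,1,0,0,0,1,0,0.2,1])

```text
time: 11.4
tool_pos: [0.5226, -0.0448, 0.1572]
ee_rot: [3.142, -0.209, -0.24]
wrist_force: [-4.5, 2.1, 4.7]
width: 0.0006
finger_force: 2.8
```

Second click. I let it settle, then go on.

arm_command(targets=[0,0,0,0,0,0,1,0,0,0,0,0,0,1,0,0,0,0,0,0,1,0,0,0,0.5,0,0.1,1,0,0,0,1,0,0.2,1,0,0,0,1.5,0,0.3,1,0,0,0,2,0,0.4,1,0,0,0,2.5,0,0.5,1,0,0,0,3,0,0.6,1,0,0,0,3,0,0.6,1])

```text
time: 12.4
tool_pos: [0.5249, -0.0454, 0.1571]
ee_rot: [3.141, -0.208, -0.24]
wrist_force: [-7.8, 1.3, 5.0]
width: 0.0002
finger_force: 4.0
```

arm_command(targets=[0,0,0,0.5,0,0.1,1,0,0,0,1,0,0.2,1,0,0,0,1,0,0.2,1])

```text
time: 12.7
tool_pos: [0.5257, -0.0455, 0.1571]
ee_rot: [3.142, -0.207, -0.24]
wrist_force: [-8.4, 1.4, 7.3]
width: 0.0002
finger_force: 4.3
```

arm_command(targets=[0,0,0,0.5,0,0.1,1,0,0,0,1,0,0.2,1,0,0,0,1,0,0.2,1])

```text
time: 13.0
tool_pos: [0.5268, -0.0459, 0.1571]
ee_rot: [3.141, -0.208, -0.24]
wrist_force: [-4.9, -0.1, 3.6]
width: 0.0005
finger_force: 2.6
```

Third click. I settle again before the fourth.

arm_command(targets=[0,0,0,0,0,0,1,0,0,0,0,0,0,1,0,0,0,0,0,0,1,0,0,0,0,0,0,1])

```text
time: 13.4
tool_pos: [0.5279, -0.0462, 0.157]
ee_rot: [3.142, -0.21, -0.24]
wrist_force: [-4.8, 1.2, 4.1]
width: 0.0008
finger_force: 2.4
```

arm_command(targets=[0,0,0,0.5,0,0.1,1,0,0,0,1,0,0.2,1,0,0,0,1.5,0,0.3,1,0,0,0,2,0,0.4,1,0,0,0,2.5,0,0.5,1,0,0,0,3,0,0.6,1,0,0,0,3,0,0.6,1])

```text
time: 14.1
tool_pos: [0.5303, -0.0467, 0.1568]
ee_rot: [3.142, -0.208, -0.24]
wrist_force: [-5.1, 1.7, 5.4]
width: 0.0002
finger_force: 3.7
```

arm_command(targets=[0,0,0,0.5,0,0.1,1,0,0,0,1,0,0.2,1,0,0,0,1,0,0.2,1])

```text
time: 14.4
tool_pos: [0.531, -0.0469, 0.1567]
ee_rot: [3.141, -0.207, -0.24]
wrist_force: [-7.5, 1.7, 6.1]
width: 0.0007
finger_force: 4.0
```

arm_command(targets=[0,0,0,0.5,0,0.1,1,0,0,0,1,0,0.2,1,0,0,0,1,0,0.2,1])

```text
time: 14.7
tool_pos: [0.5318, -0.0471, 0.1567]
ee_rot: [3.141, -0.207, -0.24]
wrist_force: [-8.2, 0.5, 6.1]
width: 0.0008
finger_force: 4.4
```

arm_command(targets=[0,0,0,0.5,0,0.1,1,0,0,0,0.5,0,0.1,1,0,0,0,0.5,0,0.1,1])

```text
time: 15.0
tool_pos: [0.5328, -0.0474, 0.1566]
ee_rot: [3.141, -0.208, -0.24]
wrist_force: [-3.8, 0.1, 2.5]
width: 0.0003
finger_force: 2.2
```

Fourth click. I let it settle, withdraw and check.

arm_command(targets=[0,0,0,0,0,0,1,0,0,0,0,0,0,1,0,0,0,-3,0,-0.6,1,0,0,0,-8,0,-1.6,1,0,0,0,-25,0,-5,1,0,0,0,-45,0,-9.5,1,0,0,0,-45,0,-9.5,1,0,0,0,-45,0,-9.5,1])

```text
time: 15.8
tool_pos: [0.4892, -0.0367, 0.157]
ee_rot: [3.142, -0.212, -0.24]
wrist_force: [-0.0, -0.4, 0.1]
width: 0.0007
finger_force: 0.0
```

Run:
```python
from h import *
o=robot.get_obs(); print(o['tool_pos'],o['ee_rot'],loc(o['tool_pos']),o['wrist_force'])
s=snap('wrist','w6'); snap('top','t6')
a=s['color'][60:220,240:420,::-1]; b=np.load('pics/w4.npz')['color'][60:220,240:420,::-1]
cv2.imwrite('pics/w6c.png',cv2.resize(np.hstack([b,a]),None,fx=2.2,fy=2.2,interpolation=cv2.INTER_CUBIC))
```

```text
[ 0.48917479 -0.03667798  0.15703437] [ 3.14156917 -0.21163527 -0.23983909] [-44.64698809 119.34504452] [-0.02573544 -0.39818589  0.0536636 ]
```

View pics/w6c.png

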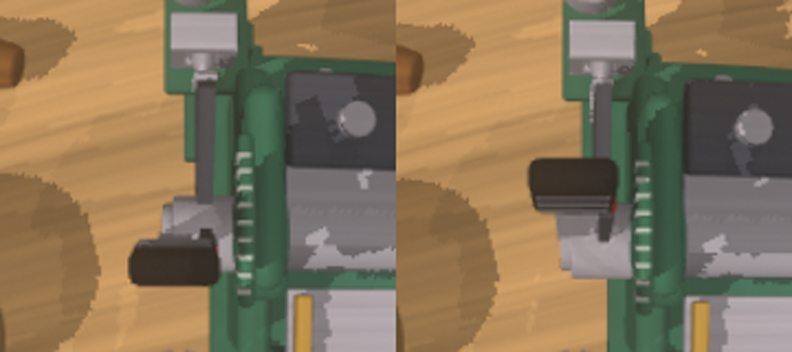

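Run:
```python
from h import *
oo={'w4':dict(ee_rot=[3.1399,-.20656,-.24009],tool_pos=np.array([.48687,-.03686,.15572])),'w6':dict(ee_rot=[3.14157,-.21164,-.23984],tool_pos=np.array([.48917,-.03668,.15703]))}
for f in oo:
    s=np.load(f'pics/{f}.npz'); c=s['color'].astype(int)
    m=c.max(2)<75; col=m[100:225,310:330].mean(1)
    print(f,[(i+100,round(v,1),c[i+100,314:326].mean().round()) for i,v in enumerate(col) if v>0.2])
    rows=[i+100 for i,v in enumerate(col) if v>.5]
    for v in (rows[0],rows[-1]): print(v,[loc(wplane(s,oo[f],320,v,h)).round(1) for h in(.16,.171)], s['range_z'][v,320])
    for u in (352,): 
        for v in range(118,200): 
            r,g,b=c[v,330:345].T; k=np.argmax(r/(g+b+10.)); 
            if r[k]>1.05*(g[k]+b[k]) : print('red',330+k,v,c[v,330+k],loc(wplane(s,oo[f],330+k,v,.139)).round(1))
        t=c[:,240+int(244/2.2) if f=='w4' else 240+int((643-396)/2.2)].mean(1)
        print('ticks',[v for v in range(115,205) if t[v]>t[v-1] and t[v]>=t[v+1] and t[v]>110])
```

```text
w4 [(171, np.float64(0.6), np.float64(68.0)), (172, np.float64(1.0), np.float64(55.0)), (173, np.float64(1.0), np.float64(47.0)), (174, np.float64(1.0), np.float64(45.0)), (175, np.float64(1.0), np.float64(46.0)), (176, np.float64(1.0), np.float64(48.0)), (177, np.float64(1.0), np.float64(49.0)), (178, np.float64(1.0), np.float64(50.0)), (179, np.float64(1.0), np.float64(50.0)), (180, np.float64(1.0), np.float64(50.0)), (181, np.float64(1.0), np.float64(50.0)), (182, np.float64(1.0), np.float64(49.0)), (183, np.float64(1.0), np.float64(49.0)), (184, np.float64(1.0), np.float64(49.0)), (185, np.float64(1.0), np.float64(48.0)), (186, np.float64(1.0), np.float64(48.0)), (187, np.float64(1.0), np.float64(48.0)), (188, np.float64(1.0), np.float64(47.0)), (189, np.float64(1.0), np.float64(58.0)), (223, np.float64(0.2), np.float64(76.0)), (224, np.float64(0.2), np.float64(75.0))]
171 [array([ -6.3, 120.8]), array([ -6.7, 120.8])] 0.17848082
189 [array([-17.1, 120.8]), array([-16.8, 120.8])] 0.1775352
ticks [130, 137, 145, 153, 160, 169, 177, 185, 192]
w6 [(132, np.float64(1.0), np.float64(5
[... 437 characters left out ...]
loat64(1.0), np.float64(49.0)), (144, np.float64(1.0), np.float64(48.0)), (145, np.float64(1.0), np.float64(47.0)), (146, np.float64(1.0), np.float64(47.0)), (147, np.float64(1.0), np.float64(46.0)), (148, np.float64(1.0), np.float64(45.0)), (151, np.float64(1.0), np.float64(64.0)), (154, np.float64(1.0), np.float64(60.0)), (224, np.float64(0.2), np.float64(76.0))]
132 [array([ 19.8, 121.5]), array([ 18. , 121.4])] 0.17588629
154 [array([  6.2, 121.5]), array([  5.2, 121.5])] 0.19320732
red 339 152 [91 47 38] [  9.5 108.7]
red 338 153 [103  44  36] [  8.8 109.4]
red 338 154 [100  44  36] [  8.2 109.4]
red 338 155 [101  43  35] [  7.5 109.4]
ticks [134, 141, 148, 157, 164, 172, 180, 188, 196]
```

The symmetry confirms notch 6: the pad's top-back edge is now at +18 (it started with the top-front edge at -17), and the pointer tip is at x of about +9 mm. Now I go round to the far side of the knob to lock.

arm_command(targets=[0,0,0,5,0,-22,1,0,-6,0,9.5,0,-44,1,0,-12.1,0,9.5,0,-44,1,0,-12.1,0,9.5,0,-44,1,0,-12.1,0,9.5,0,-44,1])

```text
time: 16.4
tool_pos: [0.4892, -0.0368, 0.2005]
ee_rot: [3.141, 0.003, -0.24]
wrist_force: [0.2, -0.0, -0.4]
width: 0.0004
finger_force: 0.0
```

Run:
```python
from h import *
o=robot.get_obs(); print(o['tool_pos'],o['ee_rot'],loc(o['tool_pos']),o['wrist_force'])
```

```text
[ 0.48921527 -0.03680775  0.20049713] [ 3.14138489e+00  2.58603482e-03 -2.40126681e-01] [-44.57693831 119.22855154] [ 0.21847728 -0.04090408 -0.44864987]
```

arm_command(targets=[0,0,0,0,25,0,1,0,0,0,20,45,0,1,0,0,0,60,45,0,1,0,0,0,100,45,0,1,0,0,0,140,45,0,1,0,0,0,180,45,0,1,0,0,0,199,45,0,1,0,0,0,199,45,0,1,0,0,0,199,45,40,1,0,0,0,199,45,75,1,0,0,0,199,45,95,1,0,0,0,199,45,95,1,0,0,0,199,45,95,1])

```text
time: 17.7
tool_pos: [0.6704, -0.1272, 0.1074]
ee_rot: [3.141, 0.001, -0.24]
wrist_force: [0.5, 1.4, 0.3]
width: 0.0006
finger_force: 0.0
```

Run:
```python
from h import *
o=robot.get_obs(); print(o['tool_pos'],o['ee_rot'],loc(o['tool_pos']),o['wrist_force'])
```

```text
[ 0.67035299 -0.12717572  0.10743426] [ 3.14144954e+00  1.15411735e-03 -2.39700878e-01] [152.80489236  74.31021413] [0.47155635 1.36310819 0.33509711]
```

arm_command(targets=[0,0,0,0,-8,2,1,0,0,0,0,-14,2,1,0,0,0,-1,-20,2,1,0,0,0,-3,-26,2,1,0,0,0,-4,-32,2,1,0,0,0,-6,-38,2,1,0,0,0,-7,-45,2,1,0,0,0,-7,-45,2,1,0,0,0,-6,-34,2,1,0,0,0,14,-34,2,1,0,0,0,17,-55,2,1,0,0,0,15,-72,2,1,0,0,0,8,-73,2,1,0,0,0,2,-75,2,1,0,0,0,-4,-76,2,1,0,0,0,-10,-77,2,1,0,0,0,-16,-78,2,1,0,0,0,-20,-78,2,1,0,0,0,-20,-78,2,1])

```text
time: 19.6
tool_pos: [0.6713, -0.0453, 0.1061]
ee_rot: [-3.139, -0.003, -0.238]
wrist_force: [3.1, 0.4, 0.4]
width: 0.0006
finger_force: 1.4
```

arm_command(targets=[0,0,0,-2,0,0,1,0,0,0,-4,0,0,1,0,0,0,-5,0,0,1,0,0,0,-5,0,0,1])

```text
time: 20.0
tool_pos: [0.6655, -0.0457, 0.1052]
ee_rot: [-3.141, 0.0, -0.24]
wrist_force: [3.3, 2.3, 0.4]
width: -0.0002
finger_force: 1.3
```

Run:
```python
from h import *
o=robot.get_obs(); print(o['tool_pos'],o['ee_rot'],loc(o['tool_pos']),o['wrist_force'])
s=snap('top','t7'); c=s['color'].astype(int)
for f in ('t1','t7'):
    c=np.load(f'pics/{f}.npz')['color'].astype(int)[160:200,295:350]; m=(c[...,0]>2.2*c[...,1])&(c[...,0]>90); v,u=np.nonzero(m); print(f,len(u),u.min()+295,u.max()+295,v.min()+160,v.max()+160)
```

```text
[ 0.66548183 -0.04565789  0.10524069] [-3.14136806e+00  2.83175150e-04 -2.39715932e-01] [128.77439074 152.35776148] [3.25962434 2.27292711 0.36334698]
t1 88 309 327 172 182
t7 86 309 327 172 182
```

arm_command(targets=[0,0,0,-2,0,0,1,0,0,0,-4,0,0,1,0,0,0,-4,0,0,1,0,0,0,-4,0,0,1])

```text
time: 20.45
tool_pos: [0.6629, -0.0455, 0.1048]
ee_rot: [3.142, -0.002, -0.24]
wrist_force: [6.4, 0.4, 0.2]
width: 0.0003
finger_force: 3.1
```

arm_command(targets=[0,0,0,-1,0,0,1,0,0,0,-2,0,0,1,0,0,0,-2,0,0,1])

```text
time: 20.75
tool_pos: [0.6627, -0.0455, 0.1049]
ee_rot: [-3.142, -0.006, -0.241]
wrist_force: [10.1, -0.2, -0.8]
width: 0.0003
finger_force: 5.2
```

Stopped hard at x of about 126 mm, which is the expected fully locked contact. I withdraw and take a last look.

arm_command(targets=[0,0,0,8,0,0,1,0,0,0,25,0,0,1,0,0,0,25,0,-40,1,0,0,0,25,0,-85,1,0,0,0,-10,0,-130,1,0,0,0,-50,0,-150,1,0,0,0,-90,0,-160,1,0,0,0,-130,0,-160,1,0,0,0,-170,0,-160,1,0,0,0,-170,0,-160,1,0,0,0,-170,0,-160,1])

```text
time: 21.85
tool_pos: [0.4934, -0.0044, 0.2644]
ee_rot: [3.14, 0.003, -0.24]
wrist_force: [0.1, -0.7, -0.1]
width: 0.0005
finger_force: 0.0
```

Run:
```python
from h import *
o=robot.get_obs(); print(o['tool_pos'],loc(o['tool_pos']),o['wrist_force'],o['time'])
s=snap('wrist','w8')
b=np.load('pics/w1.npz')['color'][0:180,230:410,::-1];a=s['color'][0:180,230:410,::-1]
cv2.imwrite('pics/w8c.png',cv2.resize(np.hstack([b,a]),None,fx=2.2,fy=2.2,interpolation=cv2.INTER_CUBIC))
```

```text
[ 0.49340241 -0.00436729  0.26440852] [-48.18848477 151.73812135] [ 0.09134683 -0.74079418 -0.14208275] 21.85
```

View pics/w8c.png

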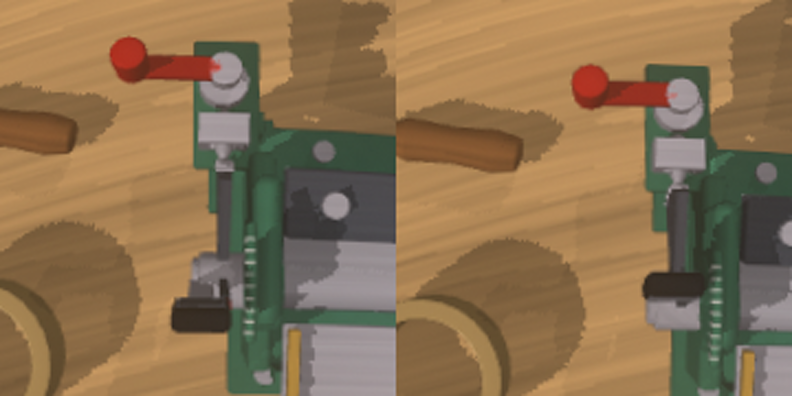

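The lever is back exactly as it was at the start, knob at (590,85) against (128,55) before, the pad has moved to the back, and the tape and awl are where they were. I hand the job in.

```bash
python3 -c "
from bench import robot
print(robot.close_job())"
```

```text
the job is handed in; nothing more can be done
None
```

The splitter is set four clicks thinner (notch 2 to notch 6), the red lever is locked again, and the job was handed in at about 22 s; hand-in returned no verdict.

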